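# Lock the spring stop down with its sliding keeper

### The arm

A 6-joint arm with a two-finger parallel gripper is mounted at the origin on a cart in front of the work surface, level with it; the furniture and walls round the work are solid. World frame = base frame: x ahead of the robot, y to its left, z up, the work surface at z = 0. Lengths are in m, angles in rad, forces in N, time in s.
With the tool pointing down it reaches from about 0.35 to 0.975 m from the base axis. Payload 4.9 kg.
Tool frame: the origin (TCP) lies at the very end of the fingers, on their centre line; the grasp point (between the pads) lies 19 mm behind it; z points along the fingers, x is the direction in which the jaws open and shut, and the axes are right-handed (so a half turn about z gives the same grasp; the last joint's range is limited). The gripper opens to 85 mm and grips with 20 to 120 N. Pads are 22 mm wide; open, the fingers measure 114 mm over their backs; the gripper's body (76 mm by 85 mm) begins 54 mm behind the grasp point. The pads swing forward as they close: fully open they stand 13 mm farther back than shut.
Start: joints at [-1.37, 0.053, 1.613, -0, 1.476, -0.119], TCP at [0.196, -0.593, 0.231] pointing down, gripper open.
Joint ranges: [-3.01, 3.01], [-1.01, 2.22], [0.06, 2.58], [-1.02, 4.17], [0.09, 2.62], [-3.14, 3.14]. Speed limits (rad/s): [2.57, 2.57, 3.14, 3.14, 3.14, 3.14].

### API

Orientations are given as a rotation vector (axis times angle).
In Python, from station import monitor, imaging, ticket gives the robot as it stands.
- The arm moves only by the tool step_arm, never from a script. Its argument "targets" is one flat list of numbers, 4 for each row, row after row: the shift along the tool's x, y, z in m, then the turn about the tool's z in rad. In form: [tx, ty, tz, roll, tx, ty, tz, roll, ...]. A call has 1 to 12 rows; each row is the pose to reach, as a shift and turn from the pose measured when the call began, along the tool's axes at that moment; what a row does not reach only later rows make up. A row lasts 1/12 s, in which the tool goes at most 41.7 mm and 7.16 degrees, less where a joint would pass 70% of its speed; a pose out of reach is approached as far as the arm can. A call with a gripper value outside its range is refused whole. "grip" is the finger opening in m, from 0 to 0.0854, set as the call begins (left out, the last holds). The fingers move at their own pace and stop on an object; "force" is the grip in N (left out, the last holds). Time passes only in rows, so rows that repeat a pose let the fingers close. It gives the time, the measured TCP pose, the force and the opening at its end, in the units of the state.
- monitor.get_obs(): the state, without advancing time (a new reading comes with each control period).
- imaging.get_image(name): name is "scene" or "top" or "wrist"; returns a dict with "color" (480x640x3 uint8, red, green, blue), "depth" (480x640 float32, m along the optical axis (not along the pixel's ray), 0 where there is no reading), "fov_y" (degrees; the focal length in pixels is half the picture's height over the tangent of half this angle, whatever the lens; pixels are square), "cx", "cy" (the principal point, pixels), "k1" (the pictures are not rectified: a ray, as slopes to the right and down, at radius r is drawn at 1 + k1 r^2 times it, then the intrinsics apply), "R" (3x3) and "t" (3): a world point X has camera coordinates R X + t. Camera axes: x right, y down, z forward; pixel columns grow to the right and rows downward; lengths in m; the calibration is good to about 2 mm. A picture is of the moment at which its call begins.
- ticket.finish_job(): hands the job in, once; it reports no verdict.
Trained networks look in a picture, given as the dict that the camera call returned (one of the last four; its "shot" number tells which), for a name from the list of things; names that differ only in an ending like _2 or _b are one class to them, and where a whole thing is asked for, a point or a joint stands for the part that bears it (a point fixed in the world has none). Each returns a list of dicts, best first, with "score" (0 to 1); they miss things now and then, are a little off and sometimes report something else, mostly with a low value. They report only what shows in the picture. A call takes as long as a camera call.
- imaging.search_frame(name, picture): "uv" ([column, row] in pixels, amid what is visible of it).
- imaging.mark_of(name, picture): "uv" ([column, row] in pixels: a listed point, or the origin of a listed thing).
The state is a dict: "t": time; "q": joint angles; "dq": joint speeds; "effort": joint torques, N m; "tool_pos": TCP position; "tool_rot": TCP orientation; "contact_force": force on the tool from outside, world axes, zero at the start; "wrist_torque": the same for the moment, N m; "opening": finger opening in m.
Only numpy, scipy, OpenCV 4.12 (cv2) and the standard library are available. Lean on these libraries where they do the work, as an engineer would, in place of code of your own. Each camera call takes 0.05 s, during which the arm holds its last target.

### The job

Lock the spring-loaded bench stop down: press its red plunger down until the head is below the brass keeper plate, and while holding it down slide the plate as far as it goes towards its upright lip, so that the plate covers the head and still keeps it down once you let go. Press and push gently, never ramming either part hard against its stop, and leave the mug, the roll of masking tape and the wooden block beside it where they are.

Things in the scene. Friction and masses are not known exactly. Their poses are not given: they have to be found in the camera images.
- stop_base: Bench stop on the bench: steel flange 130 (x) x 150 (y) mm and blue clamp block, origin under its centre at bench height, z up. Clamped in it is an aluminium housing 100 x 126 mm at a height that is NOT MEASURED: its flat deck is anywhere from 10 to 34 mm above the blue block's top, so find the depth by touch. The plunger stands on the z axis; the keeper slides along +y.
- base_top (a point): Centre of the blue block's top face, 40 mm above the bench, axes as stop_base. Keeper plate: brass, 80 (x) x 90 (y) x 4 mm, underside 10 mm above the deck, free space below it. Its window, 56 (x) x 51 (y) mm, spans y = -26 to +25 mm at keeper 0. Lip on the plate: y = 34 to 38 mm, up to 24 mm above the deck. Side rails: 72 mm apart, tops 18 mm above the deck.
- plunger (a joint): Travel of the red plunger downwards, m: 0 up, 0.0155 hard stop. Head 40 (x) x 44 (y) x 12 mm, flat; its top at rest is 22 mm above the deck (32 to 56 mm above base_top). Spring 2 N at first, plus 0.7 N per mm (10.5 N at 12 mm, 13 N at 15.5 mm). From 12.5 mm on the keeper passes over it; less deep it blocks the keeper. Trapped, it rests near 0.012.
- keeper (a joint): Slide of the brass keeper plate along +y, m: 0 open, 0.013 end stop; starts at 0 to 2 mm. About 2 N friction, more with the head bearing on it; stays where left. Closed fingertips fit in the window, press the head, and then, still pressing, push the window's +y edge. Plunger and keeper are harmed by finger forces over 30 N.
- mug_center (a point): Centre of a terracotta coffee mug, 86 mm across, 94 mm high, loose, beside the bench stop.
- tape_center (a point): Centre of a cream roll of masking tape lying flat, 100 mm across, 24 mm high, loose, behind the bench stop.
- block_center (a point): Centre of a wooden offcut 64 x 89 mm, 38 mm high, loose, left of the bench stop.

How it is judged:
By the outcome, as a careful person would: the job done as asked, in the order asked, and still so for the second after the job is handed in, with the robot touching nothing.
It also fails if it takes over 38 s, if anything falls off the work surface, if the arm or the gripper's body presses on something with over 40 N, if the wrist force passes 120 N, or if a joint passes its speed limit or range.

## Working session

There is one attempt and no reset: what is moved stays moved. The work goes in short steps, Python scripts to look and compute and a tool call to move; the robot and the scene stay as the last step left them, time stands still between calls to the robot, and variables do not carry over. Pictures are saved under pics/ and viewed, and the job is handed in when it is done.

Besides the shell and the picture viewer there is one more tool, called after "Request:" as name(argument=value, ...) on one line, values as JSON. step_arm: Moves the arm, as the interface text tells. Its arguments: {"type":"object","properties":{"targets":{"type":"array","items":{"type":"number"}},"grip":{"type":"number"},"force":{"type":"number"}},"required":["targets"]}

```bash
mkdir -p pics; ls
cat > h.py <<'E'
import numpy as np, cv2
from station import monitor, imaging, ticket
def shot(n,f=None):
    p=imaging.get_image(n)
    if f: cv2.imwrite('pics/'+f,p['color'][:,:,::-1])
    return p
def ray(p,uv):
    f=240/np.tan(np.radians(p['fov_y'])/2)
    K=np.array([[f,0,p['cx']],[0,f,p['cy']],[0,0,1.]])
    s=cv2.undistortPoints(np.array([[uv]],float),K,np.array([p['k1'],0,0,0.]))[0,0]
    return np.array([s[0],s[1],1.])
def world(p,uv,d=None):
    if d is None:
        u,v=int(round(uv[0])),int(round(uv[1]))
        w=p['depth'][max(0,v-2):v+3,max(0,u-2):u+3]; w=w[w>0]; d=np.median(w) if w.size else np.nan
    R=np.array(p['R']);t=np.array(p['t'])
    return R.T@(ray(p,uv)*d-t)
def atz(p,uv,z):
    R=np.array(p['R']);t=np.array(p['t']);c=-R.T@t;r=R.T@ray(p,uv)
    return c+r*(z-c[2])/r[2]
E
python3 - <<'E'
from h import *
np.set_printoptions(precision=4,suppress=True)
o=monitor.get_obs();print(o)
for n in ['scene','top','wrist']:
    p=shot(n,n+'0.png')
    print(n,p['fov_y'],p['k1'],-np.array(p['R']).T@p['t'])
    for th in ['stop_base','base_top','plunger','keeper','mug_center','tape_center','block_center']:
        for k,fn in (('s',imaging.search_frame),('m',imaging.mark_of)):
            try:
                r=fn(th,p)[:2]
                print(th,k,[(np.round(a['uv'],1),round(a['score'],2),world(p,a['uv'])) for a in r])
            except Exception as e: print(th,k,e)
E
```

```text
pics
{'t': 0.0, 'q': array([-1.37  ,  0.0534,  1.6143, -0.    ,  1.476 , -0.119 ]), 'dq': array([-0.0005,  0.0003, -0.0013,  0.    ,  0.0013,  0.001 ]), 'effort': array([  0.001 , -39.3681, -37.0177,  -0.0002,   0.007 ,   0.    ]), 'tool_pos': array([ 0.1964, -0.5927,  0.2301]), 'tool_rot': array([-2.5457,  1.8386,  0.0024]), 'contact_force': array([-0.1438,  0.4733,  0.1252]), 'wrist_torque': array([0.0192, 0.0063, 0.0324]), 'opening': 0.085657220085226}
scene 43.98637723899707 -0.07495519059749343 [0.0245 0.8396 0.6935]
stop_base s [(array([345.4, 261.1]), 0.67, array([0.4605, 0.2923, 0.021 ])), (array([330.1, 187.3]), 0.2, array([0.6249, 0.1408, 0.0046]))]
stop_base m [(array([346.7, 250.6]), 0.68, array([0.4625, 0.2873, 0.0396]))]
base_top s [(array([343. , 259.1]), 0.68, array([0.4626, 0.2961, 0.0269]))]
base_top m []
plunger s [(array([345.8, 214.2]), 0.89, array([0.4916, 0.2563, 0.0808]))]
plunger m it knows: base_top, block_center, mug_center, stop_base, tape_center
keeper s [(array([348. , 202.7]), 0.61, array([0.5131, 0.2244, 0.0745]))]
keeper m it knows: base_top, block_ce
[... 1131 characters left out ...]
14.3]), 0.56, array([0.6302, 0.1605, 0.0011]))]
tape_center m [(array([387. , 229.5]), 0.96, array([0.5944, 0.1612, 0.0005]))]
block_center s [(array([230.9, 256.7]), 0.68, array([0.4737, 0.486 , 0.0378]))]
block_center m [(array([230.2, 259.3]), 0.88, array([0.4679, 0.4863, 0.038 ]))]
wrist 60.49323778470785 0.0022171727551648186 [ 0.2675 -0.5696  0.3731]
stop_base s []
stop_base m []
base_top s []
base_top m []
plunger s []
plunger m it knows: base_top, block_center, mug_center, stop_base, tape_center
keeper s []
keeper m it knows: base_top, block_center, mug_center, stop_base, tape_center
mug_center s []
mug_center m []
tape_center s []
tape_center m []
block_center s []
block_center m []
```

View pics/scene0.png

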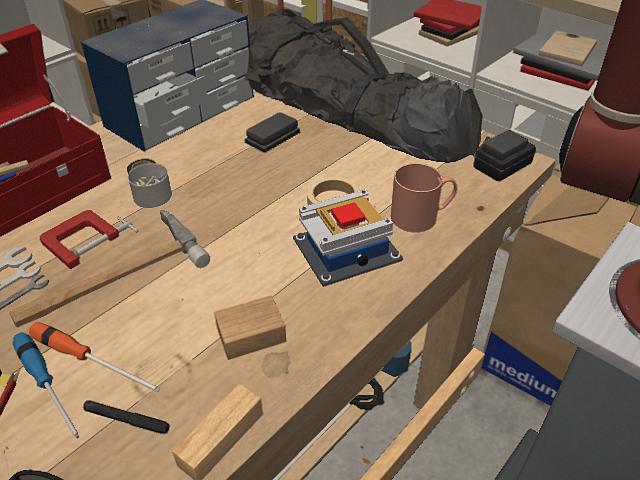

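View pics/top0.png

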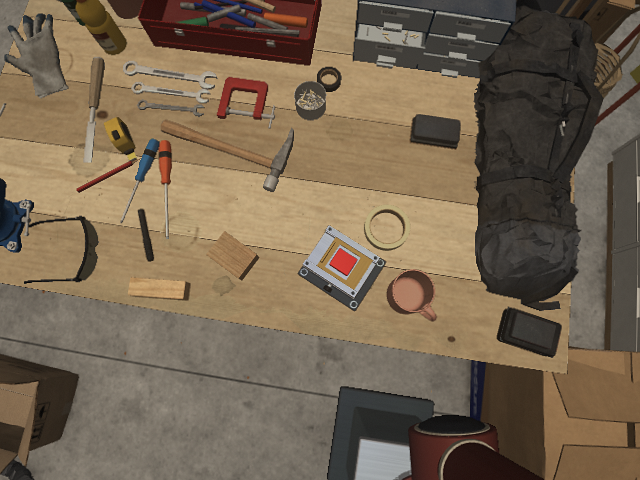

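The scene view shows the stop at about (348,240), with the mug to its right (415,197), the tape behind (332,190) and the block at left-front (250,327). The top view shows the red head at (343,262). Next I'll zoom in to get the yaw.

Run:
```python
from h import *
a=cv2.imread('pics/top0.png')[215:320,280:445]; b=cv2.imread('pics/scene0.png')[170:290,280:460]
cv2.imwrite('pics/topz.png',cv2.resize(a,None,fx=4.8,fy=4.8,interpolation=cv2.INTER_CUBIC)[:600,:800])
cv2.imwrite('pics/scz.png',cv2.resize(b,None,fx=4.4,fy=4.4,interpolation=cv2.INTER_CUBIC)[:600,:800])
```

```text
(no output)
```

View pics/topz.png

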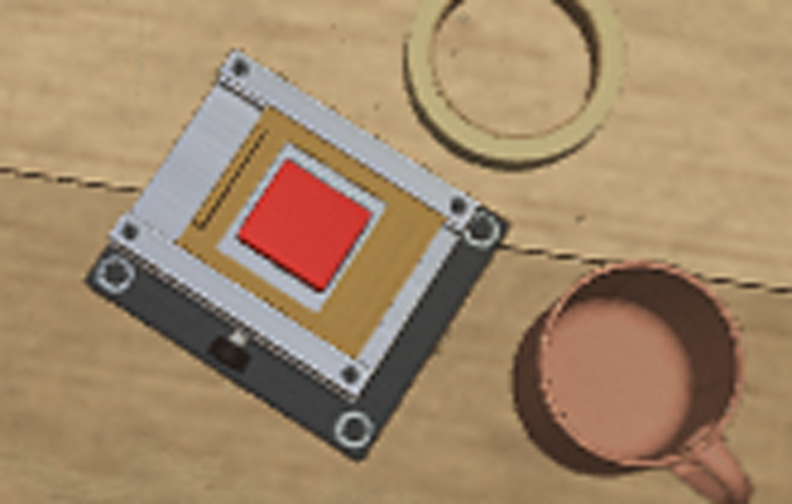

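View pics/scz.png

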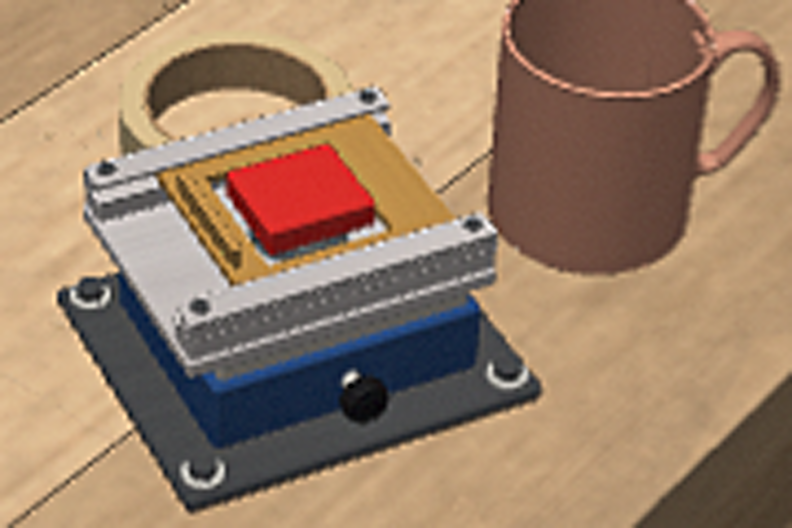

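```bash
cat >> h.py <<'E'
def cloud(p,mask):
    v,u=np.nonzero(mask&(p['depth']>0))
    f=240/np.tan(np.radians(p['fov_y'])/2)
    K=np.array([[f,0,p['cx']],[0,f,p['cy']],[0,0,1.]])
    s=cv2.undistortPoints(np.stack([u,v],1).astype(float)[:,None],K,np.array([p['k1'],0,0,0.]))[:,0]
    d=p['depth'][v,u].astype(float)
    P=np.c_[s*d[:,None],d]
    return (P-np.array(p['t']))@np.array(p['R'])
def red(p,roi):
    h=cv2.cvtColor(p['color'],cv2.COLOR_RGB2HSV); m=((h[...,0]<6)|(h[...,0]>174))&(h[...,1]>190)&(h[...,2]>110)
    k=np.zeros_like(m);k[roi[1]:roi[3],roi[0]:roi[2]]=1
    return m&k
def brass(p,roi):
    h=cv2.cvtColor(p['color'],cv2.COLOR_RGB2HSV); m=(h[...,0]>15)&(h[...,0]<26)&(h[...,1]>140)&(h[...,2]>90)
    k=np.zeros_like(m);k[roi[1]:roi[3],roi[0]:roi[2]]=1
    return m&k
def rect(P):
    (c,s,a)=cv2.minAreaRect((P[:,:2]*1000).astype(np.float32)); return np.round(c,1),np.round(s,1),round(a,2)
E
python3 - <<'E'
from h import *
np.set_printoptions(precision=4,suppress=True)
for n,roi in (('top',(290,220,385,310)),('scene',(290,185,400,250))):
    p=shot(n)
    for nm,fn in (('red',red),('brass',brass)):
        P=cloud(p,fn(p,roi)); zm=np.median(P[:,2]); print(n,nm,len(P),zm,np.percentile(P[:,2],[5,25,75,95]))
        Q=P[abs(P[:,2]-zm)<.006] if nm=='red' else P
        print(rect(Q),Q.mean(0))
E
```

```text
top red 196 0.08335240332599828 [0.0809 0.0824 0.0844 0.0856]
(array([492.1, 249.6]), array([41.9, 37.8]), 65.84) [0.4945 0.2463 0.0833]
top brass 717 0.07573974946335107 [0.073  0.0746 0.0768 0.0835]
(array([491.8, 246.1]), array([87.7, 71. ]), 65.48) [0.4894 0.2402 0.0761]
scene red 434 0.08111491199887902 [0.0788 0.0804 0.082  0.0831]
(array([492.5, 251. ]), array([43.7, 42.4]), 64.34) [0.4916 0.2524 0.0811]
scene brass 737 0.07375374197269034 [0.0717 0.0729 0.0747 0.0825]
(array([493.7, 245.8]), array([91. , 73.5]), 65.62) [0.4936 0.2434 0.0744]
```

```bash
cat >> h.py <<'E'
from scipy.spatial.transform import Rotation as Ro
def totool(goal):
    o=monitor.get_obs();R=Ro.from_rotvec(o['tool_rot']).as_matrix()
    return R.T@(np.array(goal)-o['tool_pos']),R,o
E
python3 - <<'E'
from h import *
np.set_printoptions(precision=4,suppress=True)
d,R,o=totool([.4925,.250,.23]);print(d);print(R)
a=np.degrees(np.arctan2(R[1,0],R[0,0]));print('x axis yaw',a,'q1',np.degrees(o['q']))
d,R,o=totool([.42,-.2,.25]);print('via',d)
p=shot('top');
E
```

```text
[-0.7075 -0.5461  0.0013]
[[ 0.3144 -0.9493 -0.    ]
 [-0.9493 -0.3144 -0.0001]
 [ 0.0001  0.     -1.    ]]
x axis yaw -71.6760204335977 q1 [-78.4949   3.0178  92.4112  -0.0015  84.5674  -6.8188]
via [-0.3031 -0.3358 -0.0187]
```

View pics/wrist0.png

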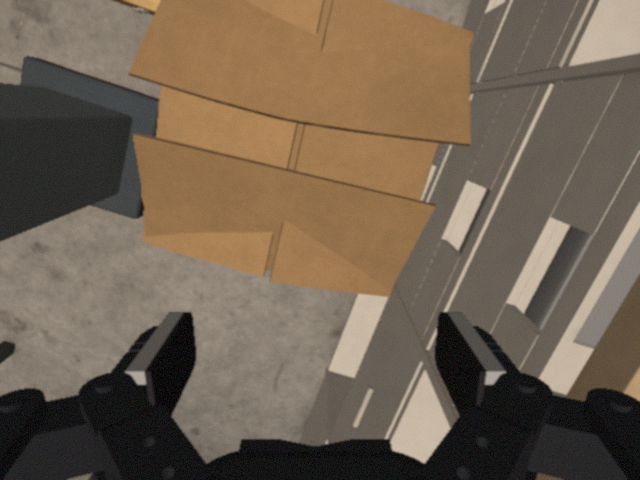

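Request:
step_arm(targets=[-0.027, -0.03, -0.003, -0.12, -0.054, -0.06, -0.006, -0.24, -0.081, -0.09, -0.009, -0.36, -0.108, -0.12, -0.012, -0.48, -0.135, -0.15, -0.015, -0.6, -0.162, -0.18, -0.018, -0.72, -0.189, -0.21, -0.02, -0.84, -0.216, -0.24, -0.02, -0.96, -0.243, -0.27, -0.02, -1.08, -0.27, -0.3, -0.02, -1.2, -0.297, -0.33, -0.02, -1.32, -0.31, -0.345, -0.02, -1.44], grip=0, force=40)

```text
t: 3.1
tool_pos: [0.4278, -0.1872, 0.2517]
tool_rot: [-3.126, -0.311, -0.002]
contact_force: [0.1, -0.8, 0.0]
opening: -0.0001
```

Run:
```python
from h import *
np.set_printoptions(precision=4,suppress=True)
d,R,o=totool([.4925,.250,.23]);print(o['t'],o['tool_pos'],d,np.degrees(np.arctan2(R[1,0],R[0,0])),o['q'],o['contact_force'],o['opening'])
```

```text
3.1 [ 0.4278 -0.1872  0.2517] [ 0.1494 -0.4159  0.0221] 11.350704819686232 [-0.5728 -0.3527  1.942   0.0014  1.5515 -0.771 ] [ 0.0649 -0.8153  0.0432] -0.0001411398246104298
```

Request:
step_arm(targets=[0.018, -0.035, 0.002, -0.08, 0.036, -0.07, 0.004, -0.16, 0.054, -0.105, 0.006, -0.24, 0.071, -0.14, 0.008, -0.32, 0.088, -0.175, 0.01, -0.4, 0.106, -0.21, 0.012, -0.48, 0.124, -0.245, 0.014, -0.57, 0.141, -0.28, 0.016, -0.66, 0.159, -0.315, 0.018, -0.75, 0.176, -0.35, 0.02, -0.84, 0.194, -0.383, 0.022, -0.945, 0.194, -0.383, 0.022, -0.945])

```text
t: 4.1
tool_pos: [0.5429, 0.2318, 0.2292]
tool_rot: [-2.633, -1.71, -0.003]
contact_force: [-1.0, -0.7, 0.4]
opening: -0.0003
```

Run:
```python
from h import *
np.set_printoptions(precision=4,suppress=True)
d,R,o=totool([.4925,.250,.10]);print(o['t'],o['tool_pos'],d,np.degrees(np.arctan2(R[1,0],R[0,0])),o['q'],o['contact_force'])
p=shot('wrist','w1.png')
for n in ['plunger','keeper']: print(n,[(a['uv'],a['score'],world(p,a['uv'])) for a in imaging.search_frame(n,p)[:2]])
for nm,fn in (('red',red),('brass',brass)):
    P=cloud(p,fn(p,(0,0,640,480)));
    if len(P)>50:
        P=P[np.linalg.norm(P[:,:2]-[.4925,.25],axis=1)<.09]
        zm=np.median(P[:,2]); print(nm,len(P),zm,np.percentile(P[:,2],[5,25,75,95])); Q=P[abs(P[:,2]-zm)<.004]; print(rect(Q))
```

```text
4.1 [0.5429 0.2318 0.2292] [-0.0042 -0.0534  0.1292] 65.99701398098621 [ 0.2762 -0.0287  1.6986  0.0026  1.4704 -0.8759] [-0.9694 -0.7061  0.3608]
plunger [([309.2, 145.7], 0.76, array([0.4926, 0.2506, 0.0823]))]
keeper [([273.9, 144.9], 0.86, array([0.4826, 0.2278, 0.0739]))]
red 3344 0.08243977858587301 [0.0813 0.0819 0.0829 0.0836]
(array([493.3, 248.8]), array([41.3, 37.9]), 65.96)
brass 6689 0.07468795778682345 [0.0735 0.0742 0.0752 0.0787]
(array([492.3, 245.3]), array([88.1, 71.3]), 65.9)
```

View pics/w1.png

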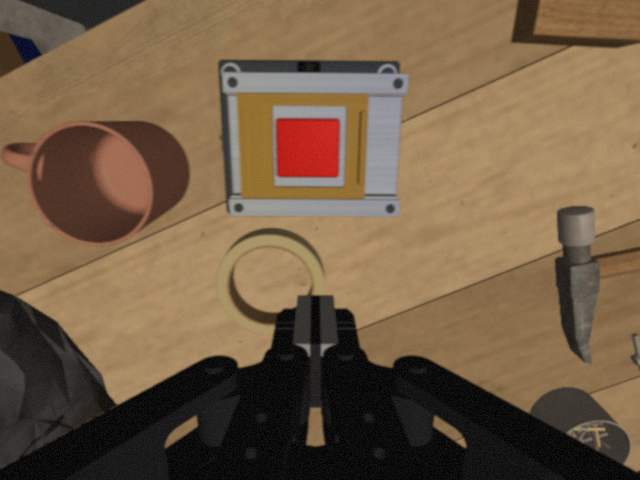

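The head appears at (308,148), squarely aligned with the image and in the plate window (273–346, 106–187), with the lip at right (362). The closed tips show at (316,310). Next I'll measure the fingertip profile.

Run:
```python
from h import *
np.set_printoptions(precision=1,suppress=True)
d,R,o=totool([.493,.249,.0874]);print(np.round(d,4))
p=shot('wrist')
m=np.zeros((480,640),bool);m[285:470,200:430]=1
P=(cloud(p,m)-o['tool_pos'])@R*1000
P=P[(P[:,2]>-70)&(P[:,2]<8)]
for z in range(-70,6,5):
    Q=P[(P[:,2]>=z)&(P[:,2]<z+5)]
    if len(Q): print(z,len(Q),'x',np.percentile(Q[:,0],[1,99]),'y',np.percentile(Q[:,1],[1,99]))
```

```text
[-0.  -0.1  0.1]
-70 1960 x [-15.7  16.1] y [-17.9  -5.8]
-65 665 x [-28.   28.1] y [-17.1   7.9]
-60 4441 x [-28.8  29. ] y [-12.8   8. ]
-55 3470 x [-29.3  29.2] y [-14.   8.]
-50 2904 x [-29.5  29.5] y [-14.    9.2]
-45 1197 x [-26.2  27.1] y [-14.    6.1]
-40 1121 x [-11.4  11.5] y [-12.4  10.6]
-35 424 x [-12.8  13.6] y [-11.8  -6.8]
-30 680 x [-13.   13.6] y [-11.7  -6.5]
-25 600 x [-13.   13.7] y [-11.7  -6.4]
-20 570 x [-12.9  13.8] y [-11.6  -6.2]
-15 505 x [-12.9  13.7] y [-11.7  -6.5]
-10 393 x [-11.9  12.5] y [-11.6  -6.5]
-5 99 x [-6.8 10.1] y [-11.4  -6.4]
```

Request:
step_arm(targets=[0, -0.005, 0.006, 0.12, 0, -0.01, 0.012, 0.24, 0, -0.015, 0.018, 0.36, 0, -0.02, 0.024, 0.48, 0, -0.025, 0.03, 0.6, 0, -0.03, 0.036, 0.72, 0, -0.035, 0.042, 0.84, 0, -0.04, 0.048, 0.96, 0, -0.045, 0.054, 1.08, -0.0005, -0.05, 0.06, 1.2, -0.0005, -0.0526, 0.066, 1.32, -0.0005, -0.0526, 0.07, 1.44])

```text
t: 5.3
tool_pos: [0.494, 0.2461, 0.1598]
tool_rot: [-3.105, 0.478, -0.002]
contact_force: [0.2, -0.3, -0.7]
opening: -0.0
```

Request:
step_arm(targets=[0, 0, 0.01, 0.07, 0, 0, 0.02, 0.14, 0, 0, 0.03, 0.14, 0, 0, 0.04, 0.14, 0, 0, 0.045, 0.14, 0, 0, 0.045, 0.14])

```text
t: 5.8
tool_pos: [0.4931, 0.2453, 0.1131]
tool_rot: [3.063, -0.694, -0.002]
contact_force: [-0.1, -0.1, -1.2]
opening: 0.0001
```

Run:
```python
from h import *
np.set_printoptions(precision=4,suppress=True)
d,R,o=totool([.4946,.2526,.0874]);print(o['t'],o['tool_pos'],d,np.degrees(np.arctan2(R[1,0],R[0,0])),o['q'],o['contact_force'])
shot('wrist','w2.png');shot('scene','s2.png')
```

```text
5.8 [0.4931 0.2453 0.1131] [-0.0017 -0.0072  0.0257] -25.533520828419004 [ 0.3266 -0.019   1.89   -0.0002  1.2724  0.7723] [-0.11   -0.0772 -1.1861]
```

View pics/w2.png

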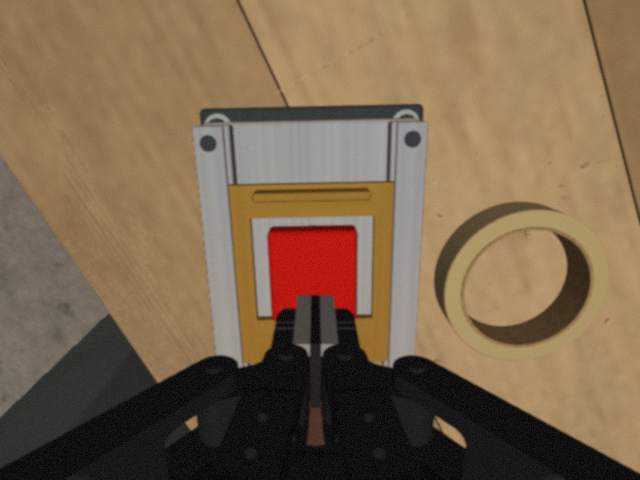

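The red head is centred at (313,270) in the plate window (253–373, 217–317), with the lip at (311,195) further on. The fingers line up with it. I'll correct the offset and approach.

Request:
step_arm(targets=[-0.001, -0.003, 0.006, -0.01, -0.0017, -0.0072, 0.012, -0.02, -0.0017, -0.0072, 0.018, -0.02, -0.0017, -0.0072, 0.023, -0.02, -0.0017, -0.0072, 0.025, -0.02, -0.0017, -0.0072, 0.025, -0.02])

```text
t: 6.4
tool_pos: [0.495, 0.253, 0.0886]
tool_rot: [3.07, -0.663, -0.001]
contact_force: [0.1, 0.2, -0.6]
opening: 0.0004
```

```bash
cat > st.py <<'E'
from h import *
np.set_printoptions(precision=4,suppress=True)
d,R,o=totool([.493,.249,.0824]);l=np.array([.408,.913]);e=o['tool_pos'][:2]-[.493,.249]
f=o['contact_force']
print(o['t'],o['tool_pos'],'yaw',np.degrees(np.arctan2(R[1,0],R[0,0])),'loc x,y mm',1000*(e@[.913,-.408]),1000*e@l,'F',f,'along y',f[:2]@l)
E
python3 st.py
```

```text
6.4 [0.495  0.253  0.0886] yaw -24.374040627861543 loc x,y mm 0.18070962907715063 4.475705210331678 F [ 0.1047  0.2011 -0.5573] along y 0.22635874030589706
```

Request:
step_arm(targets=[0, 0, 0.002, 0, 0, 0, 0.004, 0, 0, 0, 0.005, 0, 0, 0, 0.005, 0])

```text
t: 6.73
tool_pos: [0.495, 0.253, 0.0835]
tool_rot: [3.07, -0.663, -0.001]
contact_force: [0.5, -0.2, 0.1]
opening: 0.0002
```

Request:
step_arm(targets=[0, 0, 0.001, 0, 0, 0, 0.0015, 0, 0, 0, 0.0015, 0])

```text
t: 6.98
tool_pos: [0.4953, 0.253, 0.0825]
tool_rot: [3.07, -0.663, -0.0]
contact_force: [-0.9, 0.2, 3.4]
opening: 0.0001
```

Request:
step_arm(targets=[0, 0, 0.001, 0, 0, 0, 0.0015, 0, 0, 0, 0.0015, 0])

```text
t: 7.23
tool_pos: [0.4953, 0.2531, 0.0812]
tool_rot: [3.07, -0.663, -0.0]
contact_force: [-0.4, 0.9, 3.3]
opening: 0.0002
```

Request:
step_arm(targets=[0, 0, 0.002, 0, 0, 0, 0.004, 0, 0, 0, 0.006, 0, 0, 0, 0.008, 0, 0, 0, 0.009, 0, 0, 0, 0.009, 0, 0, 0, 0.009, 0])

```text
t: 7.82
tool_pos: [0.4955, 0.2531, 0.0731]
tool_rot: [3.07, -0.663, -0.0]
contact_force: [-3.2, -1.3, 9.0]
opening: -0.0003
```

```bash
for i in 1 2 3; do python3 st.py; done
python3 - <<'E'
from h import *
shot('scene','s3.png')
E
python3 st.py
```

```text
7.8167 [0.4955 0.2531 0.0731] yaw -24.373205679581535 loc x,y mm 0.567528916985331 4.757353199396864 F [-3.2087 -1.3264  8.9787] along y -2.520166589640913
7.8167 [0.4955 0.2531 0.0731] yaw -24.373205679581535 loc x,y mm 0.567528916985331 4.757353199396864 F [-3.2087 -1.3264  8.9787] along y -2.520166589640913
7.8167 [0.4955 0.2531 0.0731] yaw -24.373205679581535 loc x,y mm 0.567528916985331 4.757353199396864 F [-3.2087 -1.3264  8.9787] along y -2.520166589640913
7.8667 [0.4954 0.2531 0.0731] yaw -24.370623143955463 loc x,y mm 0.5390921123325338 4.759700161135315 F [-4.5454 -1.6155  8.3946] along y -3.329490970137168
```

Request:
step_arm(targets=[0, 0, 0.002, 0, 0, 0, 0.0035, 0, 0, 0, 0.0048, 0, 0, 0, 0.0048, 0, 0, 0, 0.0048, 0])

```text
t: 8.28
tool_pos: [0.4955, 0.2532, 0.0697]
tool_rot: [3.07, -0.663, -0.001]
contact_force: [-4.7, -2.0, 12.2]
opening: 0.0001
```

```bash
python3 st.py
```

```text
8.2833 [0.4955 0.2532 0.0697] yaw -24.360345450372986 loc x,y mm 0.5833238682868325 4.811481317279098 F [-4.7153 -1.9794 12.2353] along y -3.7310644944651616
```

Request:
step_arm(targets=[0, 0, 0.0015, 0, 0, 0, 0.0021, 0, 0, 0, 0.0021, 0])

```text
t: 8.53
tool_pos: [0.4955, 0.2531, 0.0689]
tool_rot: [3.069, -0.662, -0.002]
contact_force: [-5.5, -1.5, 11.7]
opening: -0.0001
```

```bash
python3 st.py
```

```text
8.5333 [0.4955 0.2531 0.0689] yaw -24.35812547301488 loc x,y mm 0.5829828021969566 4.778629790035125 F [-5.4942 -1.4837 11.7395] along y -3.596265500078662
```

Request:
step_arm(targets=[0, -0.002, 0.0014, 0, 0, -0.004, 0.0014, 0, 0, -0.006, 0.0014, 0, 0, -0.008, 0.0014, 0, 0, -0.008, 0.0014, 0])

```text
t: 8.95
tool_pos: [0.4994, 0.2593, 0.0689]
tool_rot: [3.066, -0.661, -0.001]
contact_force: [-3.7, -6.8, 12.1]
opening: -0.0002
```

```bash
python3 st.py
```

```text
8.95 [0.4994 0.2593 0.0689] yaw -24.32627104483934 loc x,y mm 1.661199972094032 12.011246488825867 F [-3.7142 -6.7672 12.0716] along y -7.693843253760544
```

Request:
step_arm(targets=[0, -0.002, 0.0014, 0, -0.0005, -0.0035, 0.0014, 0, -0.0005, -0.005, 0.0014, 0, -0.0005, -0.005, 0.0014, 0])

```text
t: 9.28
tool_pos: [0.5016, 0.2627, 0.0688]
tool_rot: [3.063, -0.659, 0.001]
contact_force: [-3.9, -7.4, 10.8]
opening: -0.0001
```

```bash
python3 st.py
```

```text
9.2833 [0.5016 0.2627 0.0688] yaw -24.299354535278592 loc x,y mm 2.281622900402727 15.998068345267248 F [-3.8804 -7.4302 10.7709] along y -8.366954849407692
```

Request:
step_arm(targets=[-0.001, -0.002, 0.0014, 0, -0.001, -0.0035, 0.0014, 0, -0.001, -0.005, 0.0014, 0, -0.001, -0.005, 0.0014, 0])

```text
t: 9.62
tool_pos: [0.5032, 0.2659, 0.0688]
tool_rot: [3.059, -0.658, 0.002]
contact_force: [-5.5, -8.5, 12.3]
opening: 0.0
```

```bash
python3 st.py
python3 - <<'E'
from h import *
p=shot('wrist','w4.png'); q=shot('scene')
cv2.imwrite('pics/s4.png',cv2.resize(q['color'][150:300,260:460,::-1],None,fx=4,fy=4,interpolation=cv2.INTER_CUBIC))
E
```

```text
9.6167 [0.5032 0.2659 0.0688] yaw -24.272415596014977 loc x,y mm 2.3798060048149967 19.585588629965212 F [-5.5238 -8.5248 12.2621] along y -10.03683411486229
```

View pics/w4.png

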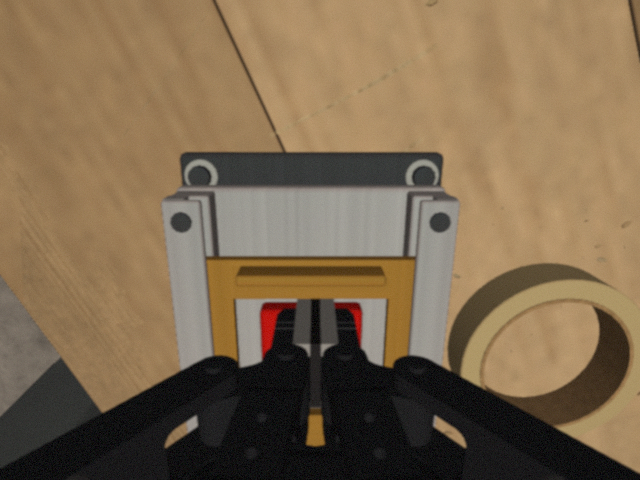

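View pics/s4.png

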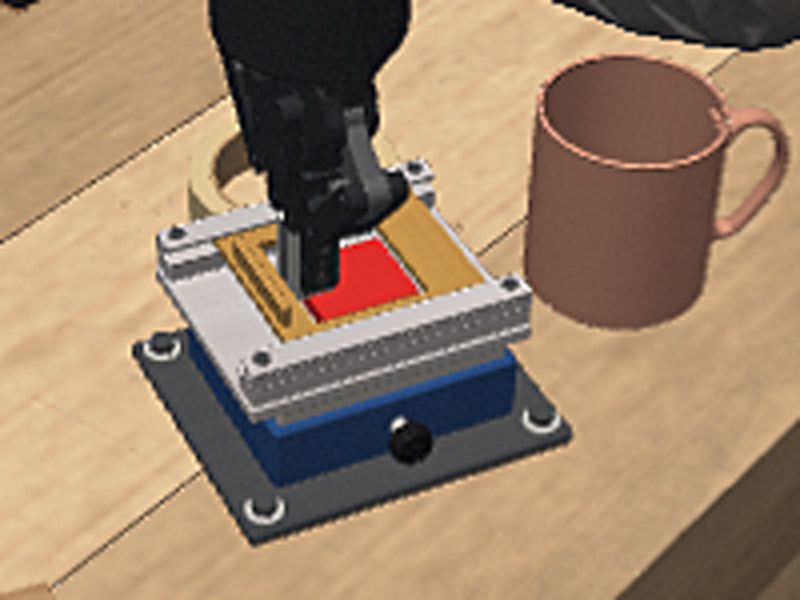

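The fingertips are inside the window, pressing the red head down, and touch the window's +y edge at about (316,298). The plate is starting to slide. I'll continue.

Request:
step_arm(targets=[-0.001, -0.002, 0.0014, 0, -0.001, -0.0035, 0.0014, 0, -0.001, -0.005, 0.0014, 0, -0.001, -0.005, 0.0014, 0])

```text
t: 10.05
tool_pos: [0.5047, 0.2691, 0.0687]
tool_rot: [3.055, -0.656, 0.003]
contact_force: [-4.3, -7.9, 13.7]
opening: 0.0002
```

```bash
python3 st.py
```

```text
10.05 [0.5047 0.2691 0.0687] yaw -24.248698946690006 loc x,y mm 2.481989137493154 23.108901306859014 F [-4.2959 -7.8675 13.7098] along y -8.935783407845667
```

Request:
step_arm(targets=[-0.001, -0.002, 0.0012, 0, -0.001, -0.0035, 0.0012, 0, -0.001, -0.0045, 0.0012, 0, -0.001, -0.0045, 0.0012, 0])

```text
t: 10.38
tool_pos: [0.5059, 0.2717, 0.0687]
tool_rot: [3.05, -0.655, 0.003]
contact_force: [-5.8, -7.0, 12.5]
opening: 0.0001
```

```bash
python3 st.py
python3 - <<'E'
from h import *
p=shot('wrist','w5.png')
E
```

```text
10.3833 [0.5059 0.2717 0.0687] yaw -24.219768448097057 loc x,y mm 2.5397885343853694 26.023326837906442 F [-5.835  -7.0294 12.5371] along y -8.798510866152968
```

View pics/w5.png

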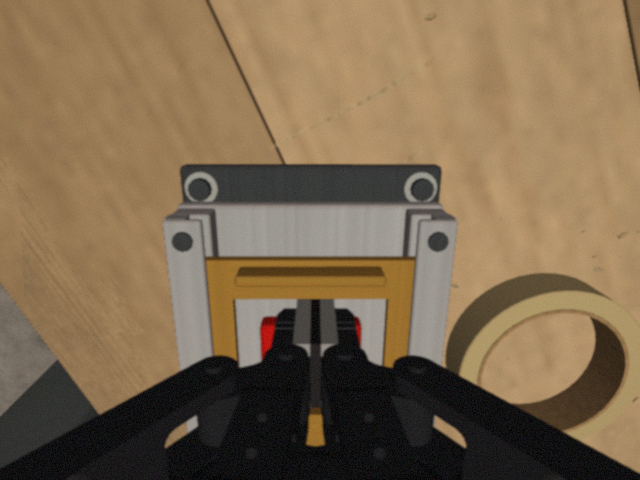

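The plate is following the fingers: its edge stays at row 257 while the base moves back in view. I'll go on in small steps until the force rises.

Request:
step_arm(targets=[-0.001, -0.0015, 0.0012, 0, -0.001, -0.0025, 0.0012, 0, -0.001, -0.003, 0.0012, 0, -0.001, -0.003, 0.0012, 0])

```text
t: 10.77
tool_pos: [0.5065, 0.2729, 0.0687]
tool_rot: [3.045, -0.653, 0.004]
contact_force: [-5.0, -8.9, 12.0]
opening: -0.0002
```

Request:
step_arm(targets=[-0.001, -0.0015, 0.0012, 0, -0.001, -0.002, 0.0012, 0, -0.001, -0.002, 0.0012, 0])

```text
t: 11.02
tool_pos: [0.5066, 0.273, 0.0688]
tool_rot: [3.04, -0.651, 0.004]
contact_force: [-5.1, -10.7, 13.6]
opening: -0.0004
```

```bash
python3 st.py
python3 - <<'E'
from h import *
p=shot('wrist','w6.png')
E
```

```text
11.0167 [0.5066 0.273  0.0688] yaw -24.1655316668183 loc x,y mm 2.612523620646359 27.41106994025344 F [ -5.066  -10.6777  13.6349] along y -11.815695625523512
```

View pics/w6.png

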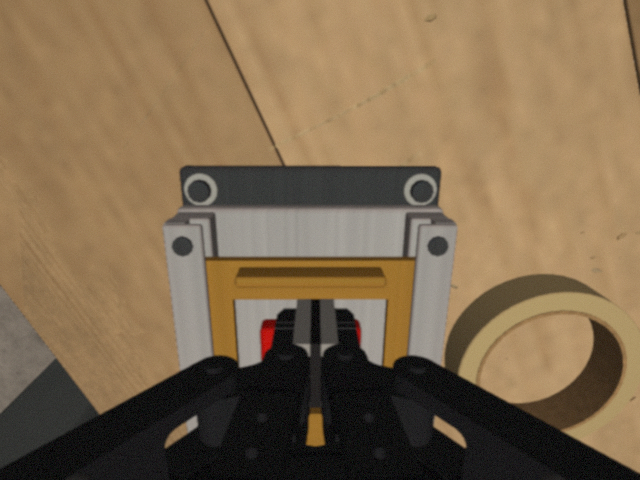

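Request:
step_arm(targets=[-0.001, -0.0015, 0.0012, 0, -0.001, -0.0025, 0.0012, 0, -0.001, -0.0025, 0.0012, 0])

```text
t: 11.32
tool_pos: [0.5066, 0.273, 0.0688]
tool_rot: [3.033, -0.649, 0.003]
contact_force: [-6.3, -10.3, 14.1]
opening: -0.0003
```

```bash
python3 st.py
```

```text
11.3167 [0.5066 0.273  0.0688] yaw -24.134741333358274 loc x,y mm 2.612981058642097 27.40782657105888 F [ -6.2643 -10.2987  14.0514] along y -11.958539068318949
```

It no longer moves even with more push, so the end stop is reached at a gentle 12 N. I'll unload and then lift straight up slowly.

Request:
step_arm(targets=[0, 0, 0.001, 0, 0, 0.001, 0.0005, 0, 0, 0.002, 0, 0, 0, 0.002, -0.002, 0, 0, 0.002, -0.005, 0, 0, 0.002, -0.01, 0, 0, 0.002, -0.018, 0, 0, 0.002, -0.03, 0, 0, 0, -0.05, 0, 0, 0, -0.08, 0, 0, 0, -0.11, 0, 0, 0, -0.11, 0])

```text
t: 12.32
tool_pos: [0.5111, 0.279, 0.1876]
tool_rot: [3.041, -0.65, 0.021]
contact_force: [1.6, 0.3, 0.4]
opening: 0.0003
```

```bash
python3 st.py
python3 - <<'E'
from h import *
p=shot('wrist','w7.png'); q=shot('scene');t=shot('top','t7.png')
cv2.imwrite('pics/s7.png',cv2.resize(q['color'][150:300,260:460,::-1],None,fx=4,fy=4,interpolation=cv2.INTER_CUBIC))
for nm,fn in (('red',red),('brass',brass)):
    P=cloud(p,fn(p,(0,0,640,480)));P=P[np.linalg.norm(P[:,:2]-[.4925,.25],axis=1)<.09]
    if len(P): print(nm,len(P),np.median(P[:,2]),rect(P))
for n in ['mug_center','tape_center','block_center']: print(n,[(a['uv'],a['score'],world(t,a['uv'])) for a in imaging.mark_of(n,t)[:1]])
E
```

```text
12.3167 [0.5111 0.279  0.1876] yaw -24.130985610321265 loc x,y mm 4.294066339438882 34.77954290893065 F [1.6346 0.2698 0.3987] along y 0.9132423244959748
red 2756 0.07066080702003726 (array([495.5, 253.3]), array([36.3, 37.7]), 65.77)
brass 5397 0.07467941018130228 (array([497.2, 257.1]), array([89.6, 71.8]), 65.75)
mug_center [([413.8, 296.1], 0.78, array([0.45432359, 0.0861426 , 0.0082198 ]))]
tape_center [([388.6, 226.6], 0.79, array([0.45756096, 0.21364635, 0.51769429]))]
block_center [([229.4, 260.1], 0.78, array([0.46591099, 0.48749511, 0.03843246]))]
```

View pics/w7.png

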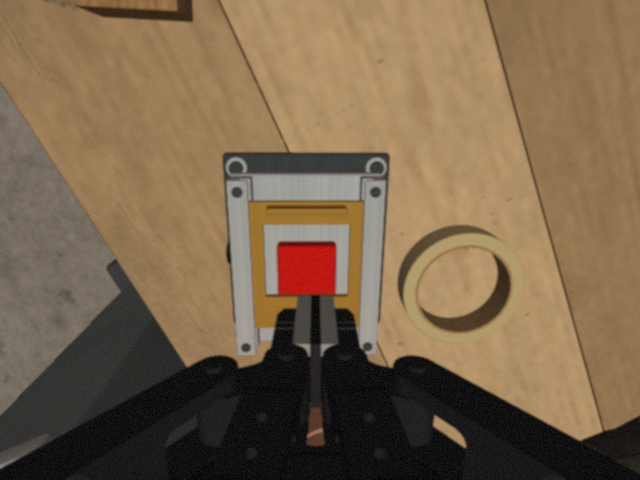

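View pics/s7.png

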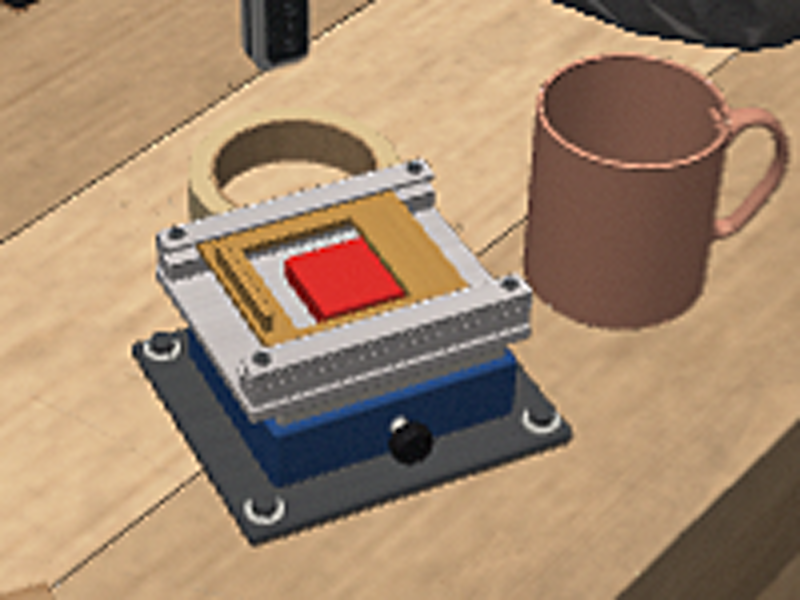

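Run:
```python
from h import *
print(ticket.finish_job())
```

```text
the job is handed in; nothing more can be done
None
```

The bench stop is locked: the plunger is pressed down, and the brass keeper plate covers part of its head and keeps it down with the gripper clear. I handed the job in just after the 12.3 s mark, against the limit of 38 s.

**How it was done:** I felt the head at about 83 mm above the bench with closed fingers and pressed it about 14 mm down, at 12–14 N. Still pressing, I pushed the window's +y edge until the plate stopped moving. That took about 12 N sideways including friction, so the total finger force stayed near 19 N, under the 30 N limit. I then backed off and lifted clear.

**Last checks:**
- **Plunger:** the head top is at 70.7 mm, 12 mm below its rest height, which matches the trapped depth in the task.
- **Keeper:** the plate moved about 12.8 mm along +y and covers about 8 mm of the head.
- **Neighbours:** the mug and block measured within 2 mm of where they started. The tape's last position reading was not usable because the arm was in front of it in the top view, but the wrist and scene pictures show it lying flat behind the stop, seemingly undisturbed.

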